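# Fold the inner leaf down and close the stone case

### The job

Close up the wooden stone case: first fold the padded inner leaf, which stands up along the case's front wall, down flat into the case, and only then swing the glazed lid shut over it until it is fully closed. Just push gently with the fingertips: grip and lift nothing, leave the case where it stands, do not disturb the jars and tools lying round it, and finish clear of everything.

Things in the scene. Friction and masses are not known exactly. Their poses are not given: they have to be found in the camera images.
- case: brown wooden stone case, 137 mm deep (x) x 190 mm wide (y), open, standing loose on the desk (about 1.6 kg). Origin: centre of its underside; x points from its front wall (nearest the robot) to its back, y to its left, z up. Walls: outside 130 x 190 mm, 7 mm thick, top edge 34 mm above the desk; inside floor 16 mm above the desk
- leaf_hinge (a point): middle of the leaf's hinge line, which runs along the case's y just inside the front wall: at x -53, z 27.5 mm in the case frame (turns with the leaf)
- leaf_edge (a point): middle of the leaf's free edge, 102 mm from the hinge line. The leaf is a dark wooden panel with grey padding on both sides, 100 mm long from near the hinge, 120 mm wide (along y, centred), 4 to 5 mm thick; it stands up by 25 to 105 mm above the front wall.
- leaf_middle (a point): centre of the leaf's outer face: the face toward the robot while it stands up, the upper face when it lies flat; 52 mm from the hinge line. The leaf folds away from the robot, toward the back of the case, until it lies level with its top 30 mm above the desk
- leaf (a joint): angle of the leaf in rad: 0 lies flat in the case, pi/2 stands upright, stop at 1.75 (leaning a little toward the robot). Its hinge is stiff: the leaf stays where it is left (about 0.05 to 0.08 N m to turn it)
- lid_hinge (a point): middle of the lid's hinge line, along the case's y at the back: at x 66.7, z 35.6 mm in the case frame (turns with the lid). The lid is a wooden frame with a pane, 130 x 190 mm, 12 mm thick (1.6 mm below to 10.6 mm above the hinge line when shut), reaching 132 mm from the hinge line plus a 4 mm brass lip
- lid_edge (a point): middle of the 20 mm wide front bar of the lid's frame, on the lid's outer face: with the lid shut at x -54.8, z 46.2 mm in the case frame, thus 121.5 mm along the lid from the hinge line and 10.6 mm above it. The lid stands open at the back, its top then about 165 mm above the desk
- case_lid (a joint): angle of the lid in rad: 0 shut, pi/2 upright, stop at 1.83 (leaning away from the robot). Its hinge is stiff: the lid stays where it is left (about 0.07 to 0.25 N m to close it) and has to be pushed all the way. It runs against the leaf if the leaf is not folded down
- stone_jar_1: small round jar with a black screw cap, 39 mm across and 43 mm tall, standing close behind the case; bystander. Origin: centre of its underside
- stone_jar_2: small round jar with a black screw cap, 39 mm across and 43 mm tall, standing close behind the case; bystander. Origin: centre of its underside
- stone_jar_3: small round jar with a black screw cap, 39 mm across and 43 mm tall, near the far edge of the desk; bystander. Origin: centre of its underside
- loupe: folded metal loupe, 27 x 44 x 14 mm, lying in front of the case, nearer the robot than the tweezers; bystander. Origin: centre of its underside
- tweezers: steel tweezers, 13 x 162 x 10 mm, lying across in front of the case; bystander. Origin: centre of its underside
- penlight: black penlight, 14 x 135 x 16 mm, along the far edge of the desk; bystander. Origin: centre of its underside

How it is judged:
On the way, in this order (a step that is already met when the one before it is completed fails the run):
1. the leaf lies flat in the case (within about 7 degrees) while the lid still stands open (value of joint leaf below 0.12 rad and value of joint case_lid above 1 rad), for 0.2 s.
2. the lid is shut over the leaf (value of joint leaf below 0.12 rad and value of joint case_lid below 0.06 rad), for 0.2 s.
At the end, for the whole second after the job is handed in: The leaf lies flat in the case (joint under 0.12 rad), the lid is shut over it (joint under 0.06 rad) and at rest, and the case stands level on the desk within 2 cm of where it was (all of step 2 and value of joint case_lid above -0.06 rad and velocity of joint case_lid between -0.05 and 0.05 rad/s and distance of case from where it was at the start of the episode below 0.02 m and height (world z) of case below 0.01 m and angle between case's own z axis and vertical below 0.05 rad); the robot touches nothing.
It fails at once if the lid is swung down (below 1.0 rad) while the leaf is not folded down (value of joint case_lid below 1 rad and value of joint leaf above 0.2 rad).
It fails at once if the case is lifted, tipped or shoved more than 2 cm (distance of case from where it was at the start of the episode above 0.02 m or height (world z) of case above 0.01 m or angle between case's own z axis and vertical above 0.1 rad).
It fails at once if the leaf or the lid is gripped (fingers press on both of its faces at once) ((contact force between the fingers and leaf_c0 above 1 N and contact force between the fingers and leaf_c1 above 1 N) or (contact force between the fingers and felt_front above 1 N and contact force between the fingers and case_lid_c1 above 1 N) or (contact force between the fingers and felt_right above 1 N and contact force between the fingers and case_lid_c3 above 1 N) or (contact force between the fingers and felt_left above 1 N and contact force between the fingers and case_lid_c4 above 1 N)).
It fails at once if the case, leaf or lid is pressed with more than 50 N (contact force between any of the arm, the fingers and case above 50 N).
It fails at once if a jar, the loupe, the tweezers or the penlight is moved more than 2 cm (distance of any of stone_jar_1, stone_jar_2, stone_jar_3, loupe, tweezers, penlight from where it was at the start of the episode above 0.02 m).
It also fails if it takes over 62 s, if anything falls off the work surface, if the arm or the gripper's body presses on something with over 40 N, if the wrist force passes 120 N, or if a joint passes its speed limit or range.

### The arm

A 6-joint arm with a two-finger parallel gripper is mounted at the origin on a cart in front of the work surface, level with it; the furniture and walls round the work are solid. World frame = base frame: x ahead of the robot, y to its left, z up, the work surface at z = 0. Lengths are in m, angles in rad, forces in N, time in s.
With the tool pointing down it reaches from about 0.35 to 0.925 m from the base axis. Payload 6.4 kg.
Tool frame: the origin (TCP) lies at the very end of the fingers, on their centre line; the grasp point (between the pads) lies 19 mm behind it; y points along the fingers, z is the direction in which the jaws open and shut, and the axes are right-handed (so a half turn about y gives the same grasp; the last joint's range is limited). The gripper opens to 94 mm and grips with 3 to 60 N. Pads are 16 mm wide; open, the fingers measure 119 mm over their backs; the gripper's body (75 mm by 177 mm) begins 78 mm behind the grasp point.
Start: joints at [0.944, 0.245, 1.558, -0, 1.339, -0.174], TCP at [0.284, 0.585, 0.205] pointing down, gripper open.
Joint ranges: [-3.13, 3.13], [-1.02, 2.26], [0.13, 2.54], [-0.95, 4.09], [0.21, 2.88], [-2.74, 2.74]. Speed limits (rad/s): [2.57, 2.57, 3.14, 3.14, 3.14, 3.14].

### API

Orientations are given as [roll, pitch, yaw] about the fixed x, y, z axes, in that order (R = Rz(yaw) Ry(pitch) Rx(roll)).
In Python, from workcell import robot, read_camera, get_calibration gives the robot as it stands. The module is installed in compiled form; this text tells all that it offers.
- The arm moves only by the tool send_rows, never from a script. Its argument "moves" is one flat list of numbers, 7 for each row, row after row: the turn, a rotation vector about the tool's x, y, z in degrees, then the shift along the tool's x, y, z in mm, then the opening, from -1 (shut) to 1 (fully open). A call has exactly 10 rows; each row is the pose to reach, as a shift and turn from the pose commanded when the call began, along the tool's axes at that moment; what a row does not reach only later rows make up. A row lasts 1/12 s, in which the tool goes at most 41.7 mm and 7.16 degrees, less where a joint would pass 70% of its speed; a pose out of reach is approached as far as the arm can. A call with a gripper value outside its range is refused whole. The fingers move at their own pace and stop on an object; "squeeze" is the grip in N (left out, the last holds). Time passes only in rows, so rows that repeat a pose let the fingers close, or fill a call up. It gives the time, the measured TCP pose, the force and the opening at its end, in the units of the state.
- robot.get_state(): the state, without advancing time (a new reading comes with each control period).
- read_camera(name): name is "side" or "top" or "wrist"; returns (picture, depth): 400x640x3 uint8, red, green, blue; 400x640 float32, m along the optical axis (not along the pixel's ray), 0 where there is no reading.
- get_calibration(name): a dict with "fx", "fy", "cx", "cy" (pixels), "extrinsics" (4x4, takes a point from camera to world coordinates); the wrist camera has in their place "mount" (4x4, takes a point from camera to tool coordinates, whose origin is the TCP and whose axes are the tool frame's). Camera axes: x right, y down, z forward; pixel columns grow to the right and rows downward; lengths in m; the calibration is good to about 2 mm. A picture is of the moment at which its call begins: read the wrist's pose just before it. get_calibration takes no time and is no camera call.
- robot.finish_job(): hands the job in, once; it reports no verdict.
The state is a dict: "t": time; "qpos": joint angles; "joint_velocities": joint speeds; "joint_torque": joint torques, N m; "ee_pos": TCP position; "tool_rot": TCP orientation; "force": force on the tool from outside, world axes, zero at the start; "ft_torque": the same for the moment, N m; "grip_width": finger opening in m.
Only numpy, scipy, OpenCV 4.12 (cv2) and the standard library are available. Lean on these libraries where they do the work, as an engineer would, in place of code of your own. Each camera call takes 0.05 s, during which the arm holds its last target.

## Working session

There is one attempt and no reset: what is moved stays moved. The work goes in short steps, Python scripts to look and compute and a tool call to move; the robot and the scene stay as the last step left them, time stands still between calls to the robot, and variables do not carry over. Pictures are saved under pics/ and viewed, and the job is handed in when it is done.

Besides the shell and the picture viewer there is one more tool, called after "Emit:" by a JSON object that holds its "method" and its "body". send_rows: Moves the arm, as the interface text tells. Its arguments: {"type":"object","properties":{"moves":{"type":"array","items":{"type":"number"}},"squeeze":{"type":"number"}},"required":["moves"]}

```bash
mkdir -p pics; cat > h.py <<'E'
import numpy as np, cv2
from workcell import robot, read_camera, get_calibration
def snap(n,tag):
    im,d=read_camera(n); cv2.imwrite(f'pics/{tag}_{n}.png',im[:,:,::-1]); np.savez(f'pics/{tag}_{n}.npz',im=im,d=d); return im,d
def load(n,tag):
    z=np.load(f'pics/{tag}_{n}.npz'); return z['im'],z['d']
def world(n,d):
    c=get_calibration(n); v,u=np.mgrid[0:d.shape[0],0:d.shape[1]]
    P=np.stack([(u-c['cx'])/c['fx']*d,(v-c['cy'])/c['fy']*d,d],-1)
    E=np.array(c['extrinsics']); return P@E[:3,:3].T+E[:3,3]
E
python3 - <<'E'
from h import *
s=robot.get_state(); print(s)
for n in('side','top'):
    snap(n,'a'); print(n,get_calibration(n))
E
```

```text
{'t': 0.0, 'qpos': array([ 9.43882114e-01,  2.45826653e-01,  1.55899463e+00,  1.52950125e-05,
        1.33869315e+00, -1.74115850e-01]), 'joint_velocities': array([-0.00096327, -0.00108648, -0.00091614,  0.00041454,  0.00120339,
        0.0011544 ]), 'joint_torque': array([ 1.35432412e-03, -4.15833127e+01, -3.14600229e+01,  6.85216114e-02,
        3.32004006e-02, -1.52465946e-04]), 'ee_pos': array([0.28400964, 0.58400723, 0.20434774]), 'tool_rot': array([-1.57268647e+00,  3.47577603e-04, -4.52802224e-01]), 'force': array([-0.2104722,  0.5389543,  0.2960735]), 'ft_torque': array([ 0.0156567 , -0.01625317,  0.02726907]), 'grip_width': 0.09386916383957479}
side {'fx': 361.9970188966364, 'fy': 361.9970188966364, 'cx': 321.03201366375947, 'cy': 200.12868921291215, 'extrinsics': array([[-0.99751191,  0.06057781, -0.03605988,  0.58573978],
       [ 0.06656343,  0.64081173, -0.76480692,  0.83108515],
       [-0.02322273, -0.76530429, -0.64324961,  0.61288269],
       [ 0.        ,  0.        ,  0.        ,  1.        ]])}
top {'fx': 491.9441842435822, 'fy': 491.9441842435822, 'cx': 312.70242434421124, 'cy': 198.28856241254522, 'extrinsics': array([[-0.02777611, -0.99385594,  0.10713947,  0.44264305],
       [-0.99960364,  0.02810782,  0.00158691,  0.17350365],
       [-0.00458862, -0.10705292, -0.99424274,  0.95459984],
       [ 0.        ,  0.        ,  0.        ,  1.        ]])}
```

View pics/a_side.png

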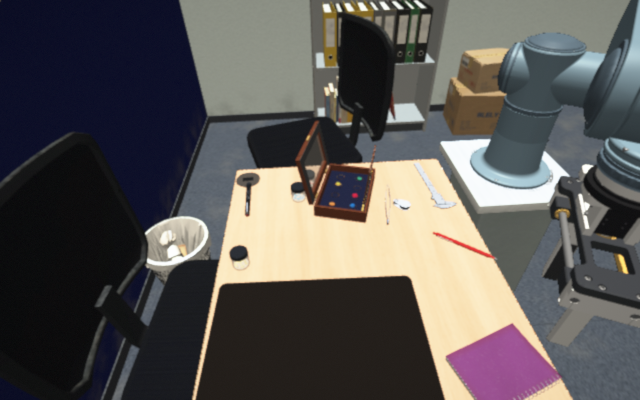

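View pics/a_top.png

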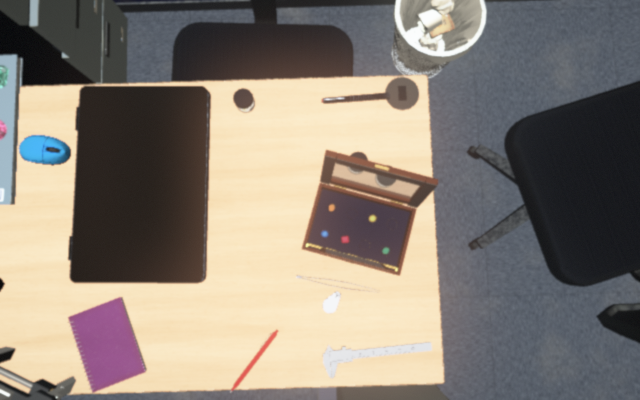

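The top view shows the case near (358,228), the lid open beyond it at (380,178), and the leaf edge-on at about (353,258). The tweezers are at (338,283) and the loupe at (332,301). Next I measure them from the depth.

```bash
python3 - <<'E'
from h import *
im,d=load('top','a'); P=world('top',d)
x0,x1,y0,y1=280,460,130,330
cv2.imwrite('pics/zt.png',cv2.resize(im[y0:y1,x0:x1,::-1],None,fx=3.0,fy=3.0,interpolation=cv2.INTER_CUBIC))
im2,d2=load('side','a'); P2=world('side',d2)
cv2.imwrite('pics/zs.png',cv2.resize(im2[110:235,220:470,::-1],None,fx=3.2,fy=3.2,interpolation=cv2.INTER_CUBIC))
for nm,p in(('top',P),('side',P2)):
    m=(p[...,0]>0.25)&(p[...,0]<.75)&(p[...,1]>-.1)&(p[...,1]<.3)
    print(nm,'desk z',np.median(p[...,2][m]))
np.set_printoptions(precision=3,suppress=True,linewidth=180)
for v in range(140,300,6): print(v,[tuple(np.round(P[v,u],3)) for u in (320,350,380,410)])
E
```

```text
top desk z 0.00013635007417778233
side desk z -0.0005990894180472606
140 [(np.float64(0.662), np.float64(0.157), np.float64(-0.004)), (np.float64(0.66), np.float64(0.098), np.float64(-0.002)), (np.float64(0.657), np.float64(0.039), np.float64(0.001)), (np.float64(0.656), np.float64(-0.021), np.float64(-0.002))]
146 [(np.float64(0.649), np.float64(0.158), np.float64(-0.001)), (np.float64(0.647), np.float64(0.098), np.float64(-0.001)), (np.float64(0.645), np.float64(0.04), np.float64(0.001)), (np.float64(0.644), np.float64(-0.02), np.float64(0.0))]
152 [(np.float64(0.637), np.float64(0.158), np.float64(-0.0)), (np.float64(0.635), np.float64(0.099), np.float64(0.001)), (np.float64(0.634), np.float64(0.04), np.float64(-0.002)), (np.float64(0.632), np.float64(-0.02), np.float64(-0.003))]
158 [(np.float64(0.625), np.float64(0.158), np.float64(-0.001)), (np.float64(0.592), np.float64(0.112), np.float64(0.164)), (np.float64(0.622), np.float64(0.04), np.float64(-0.003)), (np.float64(0.62), np.float64(-0.018), np.float64(0.001))]
164 [(np.float64(0.613), np.float64(0.159), np.float64(0.001)), 
[... 4789 characters left out ...]
(0.166), np.float64(-0.003)), (np.float64(0.378), np.float64(0.108), np.float64(-0.002)), (np.float64(0.377), np.float64(0.051), np.float64(-0.001)), (np.float64(0.375), np.float64(-0.007), np.float64(-0.004))]
290 [(np.float64(0.369), np.float64(0.166), np.float64(-0.003)), (np.float64(0.367), np.float64(0.108), np.float64(-0.002)), (np.float64(0.366), np.float64(0.051), np.float64(0.001)), (np.float64(0.364), np.float64(-0.006), np.float64(-0.001))]
296 [(np.float64(0.357), np.float64(0.166), np.float64(0.001)), (np.float64(0.356), np.float64(0.109), np.float64(-0.001)), (np.float64(0.354), np.float64(0.052), np.float64(-0.001)), (np.float64(0.352), np.float64(-0.006), np.float64(-0.003))]
```

View pics/zt.png

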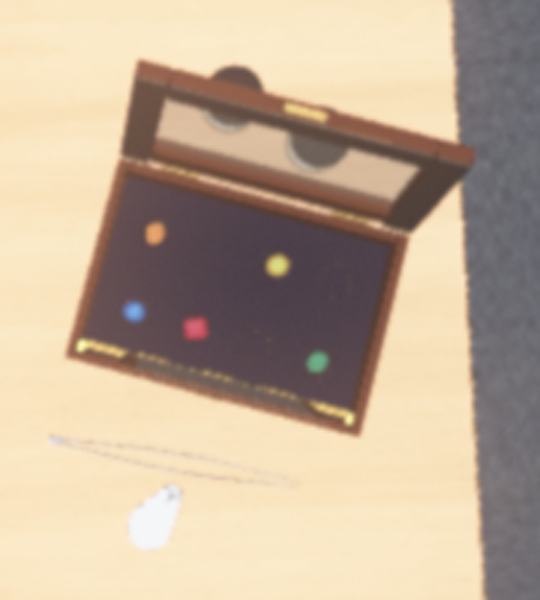

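View pics/zs.png

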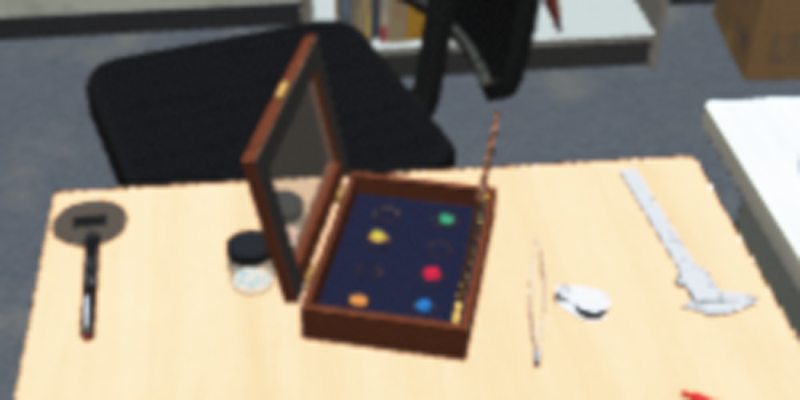

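The zoomed top view shows the rim corners at crop pixels front-left (68,357), front-right (358,435), back-right (408,236) and back-left (122,165). The side view shows the leaf leaning slightly toward the robot.

```bash
cat >> h.py <<'E'
def ray(n,u,v,z):
    c=get_calibration(n);E=np.array(c['extrinsics']);r=E[:3,:3]@np.array([(u-c['cx'])/c['fx'],(v-c['cy'])/c['fy'],1]);o=E[:3,3]
    return o+r*(z-o[2])/r[2]
E
python3 - <<'E'
from h import *
np.set_printoptions(precision=4,suppress=True,linewidth=180)
c={}
for k,(a,b) in dict(FL=(68,357),FR=(358,435),BR=(408,236),BL=(122,165)).items():
    c[k]=ray('top',280+a/3-.33,130+b/3-.33,.034); print(k,c[k])
print('w',np.linalg.norm(c['FL']-c['FR']),np.linalg.norm(c['BL']-c['BR']),'d',np.linalg.norm(c['FL']-c['BL']),np.linalg.norm(c['FR']-c['BR']))
yv=(c['FL']-c['FR'])+(c['BL']-c['BR']); th=np.arctan2(-yv[0],yv[1]); 
xv=(c['BL']-c['FL'])+(c['BR']-c['FR']); print('yaw',th,np.arctan2(xv[1],xv[0]))
ctr=sum(c.values())/4; print('ctr',ctr)
R=np.array([[np.cos(th),-np.sin(th)],[np.sin(th),np.cos(th)]])
for n in('top','side'):
    im,d=load(n,'a');P=world(n,d); L=np.concatenate([(P[...,:2]-ctr[:2])@R,P[...,2:]],-1)
    m=(np.abs(L[...,1])<.11)&(np.abs(L[...,0])<.16)
    lf=L[m&(L[...,2]>.055)&(L[...,0]<-.02)]; print(n,'leaf',lf.shape); 
    if len(lf): print(lf.min(0),lf.max(0),np.median(lf,0)); 
    if n=='side': print(lf[::4])
    ld=L[m&(L[...,2]>.06)&(L[...,0]>.03)&(np.abs(L[...,1])<.09)]
    print(n,'lid',ld.min(0),ld.max(0)); 
    for z in np.arange(.06,.17,.02):
        q=ld[np.abs(ld[:,2]-z)<.01]; print(z,len(q), q[:,0].min() if len(q) else 0,np.median(q[:,0]) if len(q) else 0)
    # other items
for u,v,z in((240,100,.043),):print()
for k,(a,b) in dict(twL=(52,440),twR=(297,484),loupe=(152,516),loupe2=(175,490)).items(): print(k,ray('top',280+a/3,130+b/3,.005),(ray('top',280+a/3,130+b/3,.005)-ctr)[:2]@R)
E
```

```text
FL [0.4481 0.1969 0.034 ]
FR [0.3953 0.0193 0.034 ]
BR [ 0.5174 -0.0176  0.034 ]
BL [0.5673 0.1598 0.034 ]
w 0.18522461406217394 0.18433697112409783 d 0.12482189552322075 0.12761690956170887
yaw -0.2814857954024449 -0.2975104563027931
ctr [0.482  0.0896 0.034 ]
top leaf (1415, 3)
[-0.0639 -0.0581  0.0552] [-0.0522  0.0696  0.9546] [-0.0611  0.0696  0.9546]
top lid [ 0.0693 -0.09    0.06  ] [0.1045 0.09   0.1703]
0.06 193 0.06927972579278194 0.07780521288995967
0.08 414 0.07104177021174403 0.08067789704636913
0.1 452 0.07525716579760912 0.08483468969762867
0.12000000000000001 429 0.0793588543122765 0.0888195333654982
0.14 188 0.08379567034521275 0.08810832427965717
0.16000000000000003 1102 0.08700211861245404 0.09465893332997766
side leaf (117, 3)
[-0.0632 -0.0571  0.0559] [-0.0521  0.0637  0.1292] [-0.0595  0.0467  0.1198]
[[-0.0602 -0.0571  0.1281]
 [-0.0617 -0.0417  0.1288]
 [-0.0626 -0.0333  0.1282]
 [-0.0629 -0.0355  0.1211]
 [-0.062  -0.0154  0.1279]
 [-0.0629 -0.0074  0.1273]
 [-0.0614  0.0014  0.1271]
 [-0.0602  0.013   0.1288]
 [-0.0585  0.0186  0.1267]
 [-0.0614  0.0244  0.1
[... 409 characters left out ...]

 [-0.0546  0.0617  0.0779]
 [-0.0549  0.0611  0.0714]
 [-0.0563  0.0451  0.0559]
 [-0.0553  0.0591  0.0606]
 [-0.0558  0.0616  0.0565]]
side lid [ 0.0708 -0.09    0.06  ] [0.1049 0.09   0.1673]
0.06 86 0.07080386614608655 0.0785528149262847
0.08 177 0.0729640231901441 0.08130454648591713
0.1 186 0.07585300656560917 0.08537016453347974
0.12000000000000001 194 0.08066228154243593 0.08951588213042183
0.14 122 0.08506550844532022 0.08949063808382843
0.16000000000000003 303 0.08842403779683851 0.09367378192895262

twL [0.3954 0.2085 0.005 ] [-0.1163  0.0902]
twR [0.3635 0.0539 0.005 ] [-0.1039 -0.0672]
loupe [0.3461 0.1464 0.005 ] [-0.1464  0.0168]
loupe2 [0.3619 0.1314 0.005 ] [-0.127   0.0067]
```

Emit:
{"method": "send_rows", "body": {"moves": [0,-1,0,24,0,-32,-1,0,-2,0,48,0,-64,-1,0,-3,0,72,0,-96,-1,0,-4,0,96,0,-128,-1,0,-5,0,120,0,-160,-1,0,-6,0,144,0,-192,-1,0,-7,0,168,0,-224,-1,0,-8,0,192,0,-256,-1,0,-9,0,216,0,-288,-1,0,-9.6,0,230,0,-310,-1], "squeeze": 5}}

```text
t: 0.93
ee_pos: [0.3555, 0.2025, 0.2051]
tool_rot: [-1.571, -0.0, -0.286]
force: [-0.3, -0.2, -0.2]
grip_width: 0.0309
```

```bash
cat >> h.py <<'E'
TH=-.285; C=np.array([.482,.0896])
def loc(p):
    c,s=np.cos(TH),np.sin(TH); q=np.array(p[:2])-C; return np.array([c*q[0]+s*q[1],-s*q[0]+c*q[1],p[2]])
def st():
    s=robot.get_state(); print('t',round(s['t'],2),'local mm',np.round(loc(s['ee_pos'])*1000,1),'rot',np.round(s['tool_rot'],3),'F',np.round(s['force'],2),'w',round(s['grip_width'],4)); return s
E
python3 - <<'E'
from h import *
st(); print(get_calibration('wrist')['mount'])
E
```

```text
t 0.93 local mm [-153.1   72.8  205.1] rot [-1.571 -0.    -0.286] F [-0.32 -0.18 -0.19] w 0.0309
[[-6.53516669e-04  9.60246407e-01  2.79153022e-01 -8.18081368e-02]
 [-2.47494397e-04 -2.79153229e-01  9.60246538e-01 -1.79446685e-01]
 [ 9.99999756e-01  5.58448309e-04  4.20086894e-04 -4.34827035e-04]
 [ 0.00000000e+00  0.00000000e+00  0.00000000e+00  1.00000000e+00]]
```

Emit:
{"method": "send_rows", "body": {"moves": [0,0,0,13,0,-15,-1,0,0,0,26,0,-30,-1,0,0,0,40,0,-45,-1,0,0,0,52,0,-60,-1,0,0,0,63,0,-72,-1,0,0,0,63,25,-72,-1,0,0,0,63,50,-72,-1,0,0,0,63,75,-72,-1,0,0,0,63,100,-72,-1,0,0,0,63,105,-72,-1]}}

```text
t: 1.77
ee_pos: [0.3923, 0.1181, 0.0963]
tool_rot: [-1.573, 0.008, -0.286]
force: [-1.0, 0.2, 0.2]
grip_width: 0.0005
```

```bash
python3 - <<'E'
from h import *
st(); im,d=snap('side','b'); snap('wrist','b')
cv2.imwrite('pics/zs2.png',cv2.resize(im[60:235,220:520,::-1],None,fx=2.6,fy=2.6,interpolation=cv2.INTER_CUBIC))
E
```

```text
t 1.77 local mm [-94.1   2.2  96.3] rot [-1.573  0.008 -0.286] F [-0.95  0.21  0.19] w 0.0005
```

View pics/zs2.png

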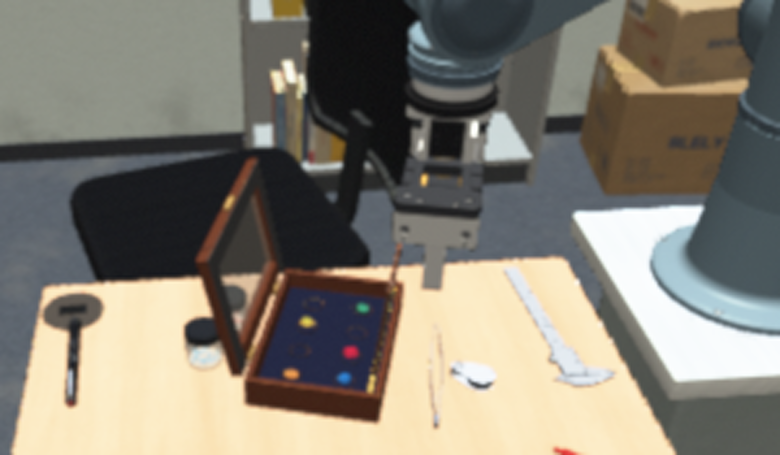

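View pics/b_wrist.png

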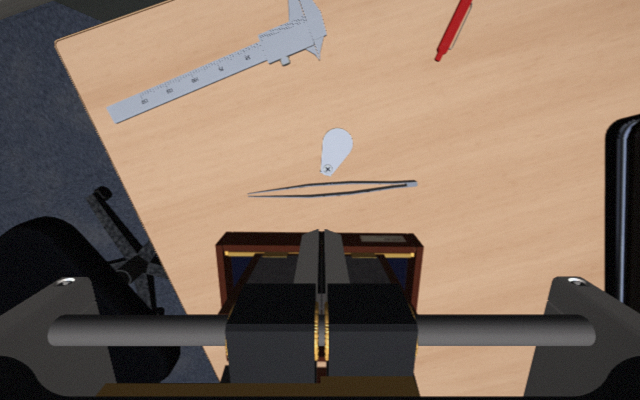

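The side view shows the closed fingers in front of the leaf, at crop (432,280), and clear of it. In the wrist view the fingers are centred on the front wall, and the tweezers and loupe are untouched.

```bash
python3 - <<'E'
from h import *
st()
E
```

```text
t 1.87 local mm [-92.    2.9  99.3] rot [-1.572  0.003 -0.285] F [ 0.13  0.36 -0.05] w 0.0001
```

Emit:
{"method": "send_rows", "body": {"moves": [0,0,0,11,2,0,-1,0,0,0,21,4,0,-1,0,0,0,29,5,0,-1,0,0,0,38,5,0,-1,0,0,0,44,6.5,0,-1,0,0,0,50,8,0,-1,0,0,0,55.5,10,0,-1,0,0,0,61,12.5,0,-1,0,0,0,66,15.5,0,-1,0,0,0,71,19,0,-1]}}

```text
t: 2.7
ee_pos: [0.4644, 0.0982, 0.0812]
tool_rot: [-1.571, -0.0, -0.285]
force: [-1.2, -0.0, 0.5]
grip_width: 0.0007
```

```bash
python3 - <<'E'
from h import *
st();im,d=snap('side','c'); st()
cv2.imwrite('pics/zs3.png',cv2.resize(im[60:235,220:520,::-1],None,fx=2.6,fy=2.6,interpolation=cv2.INTER_CUBIC))
E
```

```text
t 2.7 local mm [-19.3   3.3  81.2] rot [-1.571 -0.    -0.285] F [-1.19 -0.05  0.49] w 0.0007
t 2.75 local mm [-19.    3.1  80.6] rot [-1.571  0.    -0.286] F [-0.13 -0.76 -1.33] w 0.0003
```

View pics/zs3.png

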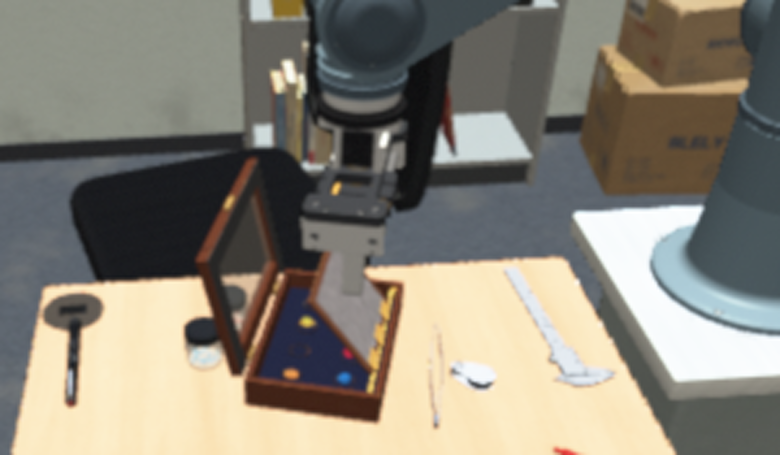

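The leaf is following the fingertips and is now at about 45°. I continue the arc.

Emit:
{"method": "send_rows", "body": {"moves": [0,0,0,4.5,4,0,-1,0,0,0,8.5,8,0,-1,0,0,0,12.5,12.5,0,-1,0,0,0,15.5,17.5,0,-1,0,0,0,18.5,22.5,0,-1,0,0,0,21,28,0,-1,0,0,0,23,33.5,0,-1,0,0,0,24.5,39,0,-1,0,0,0,25.5,45,0,-1,0,0,0,26,50,0,-1]}}

```text
t: 3.58
ee_pos: [0.4888, 0.091, 0.0307]
tool_rot: [-1.571, 0.0, -0.285]
force: [0.3, -0.2, 0.7]
grip_width: 0.0006
```

Emit:
{"method": "send_rows", "body": {"moves": [0,0,0,0,1,0,-1,0,0,0,0,1,0,-1,0,0,0,0,2,0,-1,0,0,0,0,2,0,-1,0,0,0,0,3,0,-1,0,0,0,0,3,0,-1,0,0,0,0,3,0,-1,0,0,0,0,3,0,-1,0,0,0,0,3,0,-1,0,0,0,0,3,0,-1]}}

```text
t: 4.42
ee_pos: [0.4889, 0.0911, 0.0296]
tool_rot: [-1.571, 0.0, -0.285]
force: [-4.9, 0.7, 9.2]
grip_width: 0.0005
```

```bash
python3 - <<'E'
from h import *
st();im,d=snap('side','d'); st()
cv2.imwrite('pics/zs4.png',cv2.resize(im[60:235,220:520,::-1],None,fx=2.6,fy=2.6,interpolation=cv2.INTER_CUBIC))
E
```

```text
t 4.42 local mm [ 6.2  3.3 29.6] rot [-1.571  0.    -0.285] F [-4.93  0.72  9.21] w 0.0005
t 4.47 local mm [ 6.2  3.4 29.6] rot [-1.571  0.    -0.285] F [-5.17 -0.35  9.33] w 0.0006
```

View pics/zs4.png

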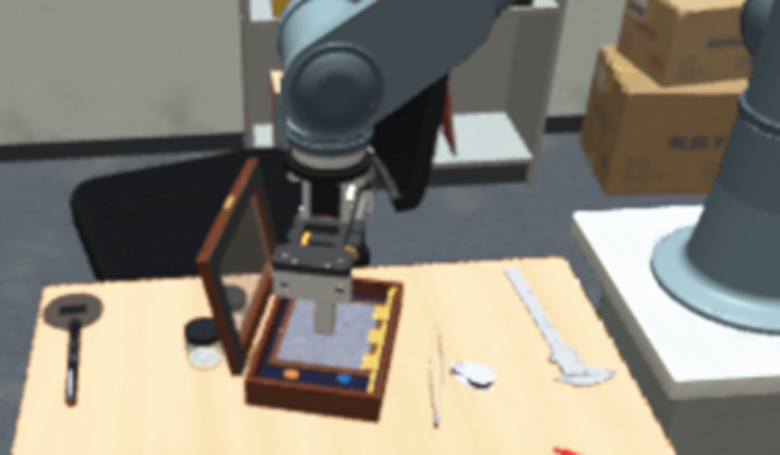

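The force reads 9 N at z = 29.6 mm, and the leaf lies flat in the picture. I lift straight up, go over the lid and come down behind it.

Emit:
{"method": "send_rows", "body": {"moves": [0,0,0,0,-15,0,-1,0,0,0,0,-50,0,-1,0,0,0,0,-90,0,-1,0,0,0,0,-130,0,-1,0,0,0,0,-165,0,-1,0,0,0,0,-190,0,-1,0,0,0,20,-192,-2,-1,0,0,0,55,-192,-4,-1,0,0,0,95,-192,-4,-1,0,0,0,130,-192,-4,-1]}}

```text
t: 5.3
ee_pos: [0.6141, 0.05, 0.2208]
tool_rot: [-1.571, -0.001, -0.285]
force: [0.3, -0.5, 0.6]
grip_width: 0.0003
```

```bash
python3 - <<'E'
from h import *
st();im,d=snap('side','e'); st()
cv2.imwrite('pics/zs5.png',cv2.resize(im[60:235,220:520,::-1],None,fx=2.6,fy=2.6,interpolation=cv2.INTER_CUBIC))
P=world('side',d); L=np.apply_along_axis(loc,-1,P.reshape(-1,3)).reshape(P.shape)
m=(L[...,0]>-.04)&(L[...,0]<.04)&(abs(L[...,1])<.05)&(L[...,2]<.06)
q=L[m]; A=np.c_[q[:,0],q[:,1],np.ones(len(q))]; print(np.linalg.lstsq(A,q[:,2],rcond=None)[0],len(q))
E
```

```text
t 5.3 local mm [137.9  -0.8 220.8] rot [-1.571e+00 -1.000e-03 -2.850e-01] F [ 0.26 -0.46  0.55] w 0.0003
t 5.35 local mm [142.5  -1.9 219.1] rot [-1.571 -0.002 -0.287] F [-1.66 -1.68 -0.09] w 0.0007
[-0.00509468 -0.00812324  0.02844394] 722
```

View pics/zs5.png

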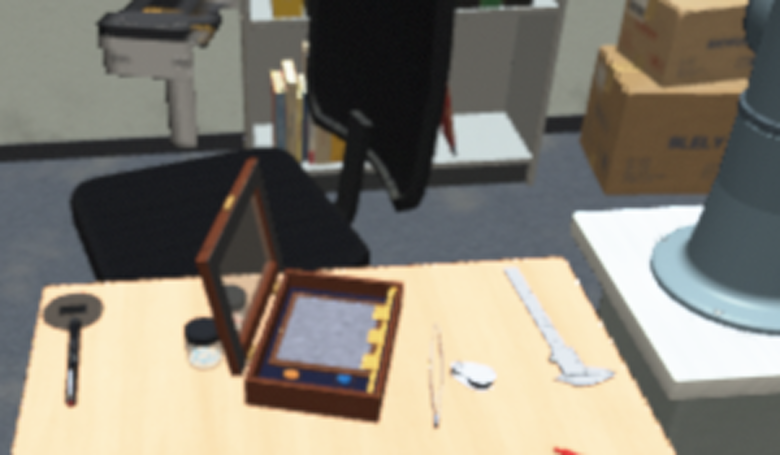

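The leaf measures flat, with a slope of about 0.005 rad, and the lid still stands open. The gripper is behind and above the lid, so I lower it.

Emit:
{"method": "send_rows", "body": {"moves": [0,0,0,0,15,2,-1,0,0,0,0,35,2,-1,0,0,0,0,55,2,-1,0,0,0,0,70,2,-1,0,0,0,0,76,2,-1,0,0,0,0,76,2,-1,0,0,0,0,76,2,-1,0,0,0,-4,76,2,-1,0,0,0,-7,76,2,-1,0,0,0,-9,76,2,-1]}}

```text
t: 6.18
ee_pos: [0.6046, 0.0552, 0.1456]
tool_rot: [-1.57, -0.002, -0.285]
force: [-0.0, -0.5, 0.7]
grip_width: 0.001
```

```bash
python3 - <<'E'
from h import *
st();im,d=snap('side','f'); st()
cv2.imwrite('pics/zs6.png',cv2.resize(im[60:235,220:520,::-1],None,fx=2.6,fy=2.6,interpolation=cv2.INTER_CUBIC))
E
```

```text
t 6.18 local mm [127.3   1.5 145.6] rot [-1.57  -0.002 -0.285] F [-0.01 -0.49  0.73] w 0.001
t 6.23 local mm [126.9   1.5 145.4] rot [-1.571e+00 -1.000e-03 -2.850e-01] F [ 0.44 -0.16  0.32] w 0.0006
```

View pics/zs6.png

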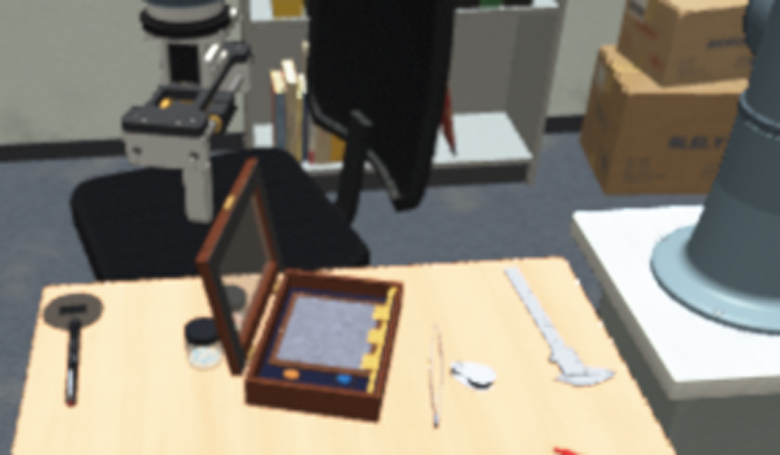

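The fingers are behind the lid bar at crop (200,215), above the jars and free of contact. I start pushing.

Emit:
{"method": "send_rows", "body": {"moves": [0,0,0,-7,0,0,-1,0,0,0,-15,0,0,-1,0,0,0,-23,0,0,-1,0,0,0,-31,-2,0,-1,0,0,0,-39,-5,0,-1,0,0,0,-47,-7.5,0,-1,0,0,0,-55,-9,0,-1,0,0,0,-63,-9.5,0,-1,0,0,0,-73,-9,0,-1,0,0,0,-84,-7,0,-1]}}

```text
t: 7.07
ee_pos: [0.5233, 0.0789, 0.1518]
tool_rot: [-1.571, -0.001, -0.285]
force: [0.7, 0.0, -0.3]
grip_width: 0.0001
```

```bash
python3 - <<'E'
from h import *
st();im,d=snap('side','g'); st()
cv2.imwrite('pics/zs7.png',cv2.resize(im[60:235,220:520,::-1],None,fx=2.6,fy=2.6,interpolation=cv2.INTER_CUBIC))
E
```

```text
t 7.07 local mm [ 42.6   1.3 151.8] rot [-1.571e+00 -1.000e-03 -2.850e-01] F [ 0.69  0.02 -0.3 ] w 0.0001
t 7.12 local mm [ 40.3   1.4 150.8] rot [-1.571  0.002 -0.285] F [ 0.33  0.3  -0.27] w 0.0004
```

View pics/zs7.png

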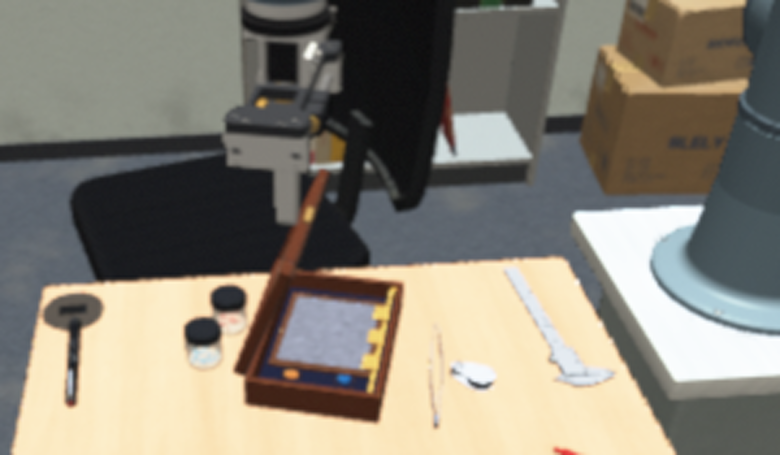

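The lid is following and is at about 70°. The jars at crop (205,340) and (230,308) have not moved. I continue.

Emit:
{"method": "send_rows", "body": {"moves": [0,0,0,-9.5,2.5,0,-1,0,0,0,-19.5,6,0,-1,0,0,0,-29.5,10.5,0,-1,0,0,0,-38.5,15.5,0,-1,0,0,0,-47.5,22,0,-1,0,0,0,-56,29,0,-1,0,0,0,-63.5,36.5,0,-1,0,0,0,-71,44.5,0,-1,0,0,0,-77,53.5,0,-1,0,0,0,-83,63,0,-1]}}

```text
t: 7.95
ee_pos: [0.4435, 0.1022, 0.0876]
tool_rot: [-1.571, -0.0, -0.285]
force: [0.6, 0.4, -0.4]
grip_width: 0.0007
```

```bash
python3 - <<'E'
from h import *
st();im,d=snap('side','h'); st()
cv2.imwrite('pics/zs8.png',cv2.resize(im[60:235,220:520,::-1],None,fx=2.6,fy=2.6,interpolation=cv2.INTER_CUBIC))
E
```

```text
t 7.95 local mm [-40.5   1.3  87.6] rot [-1.571 -0.    -0.285] F [ 0.64  0.43 -0.38] w 0.0007
t 8.0 local mm [-43.    0.9  85.3] rot [-1.572  0.005 -0.285] F [-1.83  0.48 -1.76] w 0.0004
```

View pics/zs8.png

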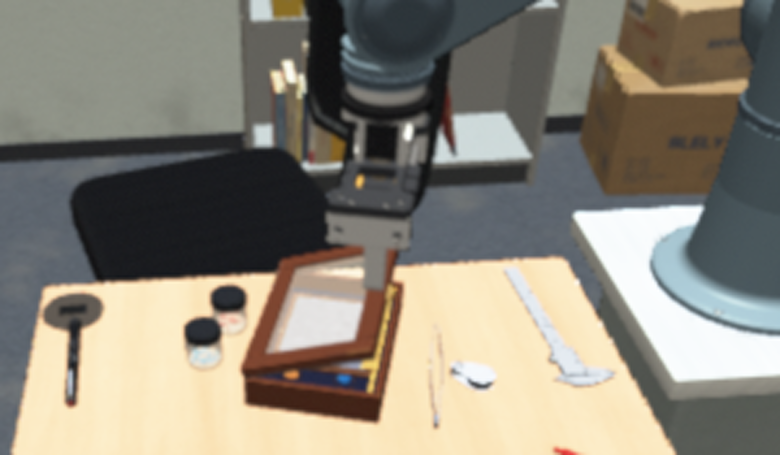

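Emit:
{"method": "send_rows", "body": {"moves": [0,0,0,-2,5,0,-1,0,0,0,-4,10,0,-1,0,0,0,-6,15,0,-1,0,0,0,-7.5,20,0,-1,0,0,0,-9,25,0,-1,0,0,0,-10,30,0,-1,0,0,0,-11,34,0,-1,0,0,0,-11.5,38,0,-1,0,0,0,-12,40,0,-1,0,0,0,-12,41,0,-1]}}

```text
t: 8.83
ee_pos: [0.4323, 0.1054, 0.047]
tool_rot: [-1.571, 0.001, -0.285]
force: [-0.4, 0.1, 1.3]
grip_width: 0.0004
```

Emit:
{"method": "send_rows", "body": {"moves": [0,0,0,0,0.5,0,-1,0,0,0,0,1,0,-1,0,0,0,0,1.5,0,-1,0,0,0,0,2,0,-1,0,0,0,0,2.5,0,-1,0,0,0,0,3,0,-1,0,0,0,0,3,0,-1,0,0,0,0,3,0,-1,0,0,0,0,3,0,-1,0,0,0,0,3,0,-1]}}

```text
t: 9.67
ee_pos: [0.4327, 0.1054, 0.0461]
tool_rot: [-1.571, 0.001, -0.285]
force: [-7.5, -0.2, 14.9]
grip_width: 0.0002
```

```bash
python3 - <<'E'
from h import *
st();im,d=snap('side','i'); st()
cv2.imwrite('pics/zs9.png',cv2.resize(im[60:235,220:520,::-1],None,fx=2.6,fy=2.6,interpolation=cv2.INTER_CUBIC))
E
```

```text
t 9.67 local mm [-51.8   1.3  46.1] rot [-1.571e+00  1.000e-03 -2.850e-01] F [-7.46 -0.24 14.94] w 0.0002
t 9.72 local mm [-51.7   1.3  46.1] rot [-1.571e+00  1.000e-03 -2.850e-01] F [-6.33 -0.22 15.96] w 0.0004
```

View pics/zs9.png

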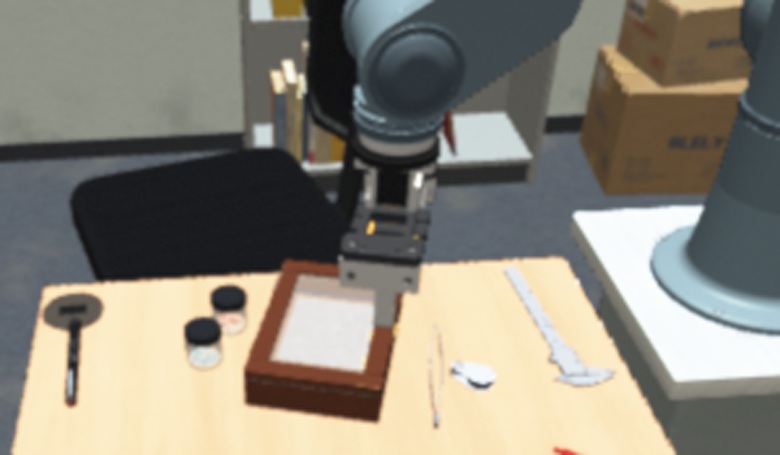

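The lid reads shut: z = 46.1 mm at the bar against 46.2 expected, with a 15 N stop force. I retreat upward.

Emit:
{"method": "send_rows", "body": {"moves": [0,0,0,0,-8,0,-1,0,0,0,0,-25,0,-1,0,0,0,0,-50,0,-1,0,0,0,0,-80,0,-1,0,0,0,0,-110,0,-1,0,0,0,0,-140,0,-1,0,0,0,-20,-160,20,-1,0,0,0,-30,-165,50,-1,0,0,0,-30,-165,80,-1,0,0,0,-30,-165,110,-1]}}

```text
t: 10.55
ee_pos: [0.4352, 0.2209, 0.2109]
tool_rot: [-1.569, -0.003, -0.285]
force: [-0.1, -0.8, 0.5]
grip_width: 0.0
```

Emit:
{"method": "send_rows", "body": {"moves": [0,0,0,0,0,30,-1,0,0,0,0,0,60,-1,0,0,0,0,0,85,-1,0,0,0,0,0,100,-1,0,0,0,0,0,110,-1,0,0,0,0,0,110,-1,0,0,0,0,0,110,-1,0,0,0,0,0,110,-1,0,0,0,0,0,110,-1,0,0,0,0,0,110,-1]}}

```text
t: 11.38
ee_pos: [0.4657, 0.3242, 0.2096]
tool_rot: [-1.571, -0.0, -0.286]
force: [0.7, -0.2, -0.3]
grip_width: 0.0006
```

```bash
python3 - <<'E'
from h import *
st()
for n in('side','top'):
    im,d=snap(n,'j')
    P=world(n,d); L=np.apply_along_axis(loc,-1,P.reshape(-1,3)).reshape(P.shape)
    m=(abs(L[...,0])<.064)&(abs(L[...,1])<.09)&(L[...,2]<.08)&(L[...,2]>.035)&((abs(L[...,0])>.048)|(abs(L[...,1])>.078))
    q=L[m]; A=np.c_[q[:,0],q[:,1],np.ones(len(q))]; print(n,np.linalg.lstsq(A,q[:,2],rcond=None)[0],len(q))
im,d=load('top','j'); cv2.imwrite('pics/zt2.png',cv2.resize(im[60:330,220:460,::-1],None,fx=2.2,fy=2.2,interpolation=cv2.INTER_CUBIC))
E
```

```text
t 11.38 local mm [-81.6 220.6 209.6] rot [-1.571 -0.    -0.286] F [ 0.73 -0.19 -0.32] w 0.0006
side [0.00276747 0.00191552 0.044732  ] 604
top [-0.00071304  0.00025913  0.04538471] 2360
```

View pics/zt2.png

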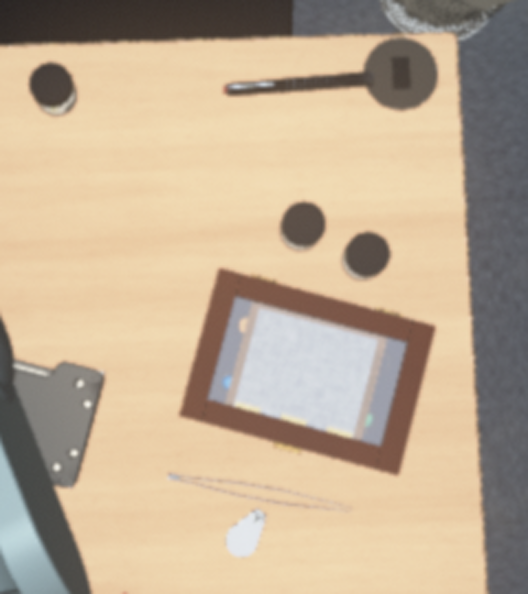

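View pics/j_side.png

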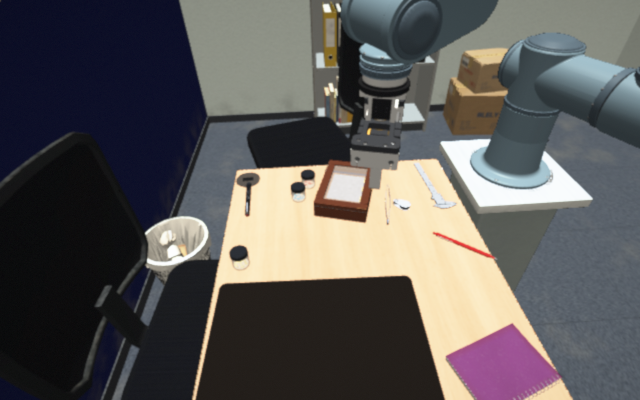

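The top view shows the lid shut and level (slope under 0.003 rad, top at about 45 mm) with the leaf flat beneath the pane. The front-left corner is at pixel (302,249), where it was before. The jars, tweezers and loupe have not moved, and the gripper is well clear.

```bash
python3 - <<'E'
from h import *
print(robot.finish_job()); st()
E
```

```text
the job is handed in; nothing more can be done
None
the job is handed in; nothing more can be done
```

The case is closed and I handed the job in after about 11.5 s. I pushed with the closed fingertips: first the leaf flat into the case, then the lid from behind, down over the leaf until it was shut.

- **Leaf:** flat to about 0.005 rad, measured while the lid still stood open.
- **Lid:** level within 0.003 rad. The fingertip stopped at 46.1 mm on the front bar (46.2 expected) with about 15–16 N of upward force; the pressing force read there was the highest I saw. The depth cameras put the lid's top at about 45 mm, roughly 1 mm lower, within their error.
- **Case and surroundings:** the case's front-left corner is within about 1 pixel (2 mm) of where it started. I compared the jars, tweezers, loupe and penlight by eye in the pictures and saw no movement.
- **Arm:** it ended about 0.2 m to the side of the case, touching nothing.

No check failed; the hand-in gave no verdict.

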